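Reload weld test pieces for inspection in reverse order

ROBOT

A 7-joint arm with a two-finger parallel gripper is mounted at the origin on the work surface. World frame = base frame: x ahead of the robot, y to its left, z up, the work surface at z = 0. Lengths are in m, angles in rad, forces in N, time in s.
With the tool pointing down it reaches from about 0.425 to 0.875 m from the base axis. Payload 8.4 kg.
Tool frame: the origin (TCP) lies midway between the tips of the shut fingers; the grasp point (between the pads) lies 19 mm behind it; z points along the fingers, y is the line along which they close (so a half turn about z gives the same grasp; the last joint's range is limited). The gripper opens to 85 mm and grips with 20 to 120 N. Pads are 22 mm wide; open, the fingers measure 114 mm over their backs; the gripper's body (76 mm by 85 mm) begins 54 mm behind the grasp point. The pads swing forward as they close: fully open they stand 13 mm farther back than shut.
Start: joints at [1.121, 0.333, 0.04, 1.465, -0.013, 1.343, -0.059], TCP at [0.223, -0.61, 0.231] pointing down, gripper open.
Joint ranges: [-2.58, 2.58], [-0.38, 2.09], [-1.3, 1.39], [0.25, 2.4], [-1.5, 4.64], [0.08, 2.09], [-2.65, 2.65]. Speed limits (rad/s): [2.22, 2.22, 2.79, 2.79, 3.14, 3.14, 3.14].

INTERFACE

Orientations are given as a unit quaternion [x, y, z, w].
In Python, from rig import ctrl, eyes gives the robot as it stands.
- The arm moves only by the tool jog_arm, never from a script. Its argument "rows" is a list of rows, each an object of numbers: "jaw": the closure, from 0 (fully open) to 1 (shut); "x", "y", "z": the shift along the world's x, y, z in cm; "turn": the turn about the world's z in rad. A call has 1 to 12 rows; each row shifts and turns the commanded pose from where the row before left it; what a row does not reach is not made up. A row lasts 1/10 s, in which the tool goes at most 50 mm and 8.59 degrees, less where a joint would pass 70% of its speed; a pose out of reach is approached as far as the arm can. A call is refused whole if a number of a shift passes 5 or a number of a turn 0.15, either way. A call with a gripper value outside its range is refused whole. The fingers move at their own pace and stop on an object; "newtons" is the grip in N (left out, the last holds). Time passes only in rows, so rows that do not move let the fingers close. It gives the time, the measured TCP pose, the force, the opening and the grip force at its end, in the units of the state.
- ctrl.read_state(): the state, without advancing time (a new reading comes with each control period).
- eyes.get_image(name): name is "side" or "top"; returns (picture, depth): 384x512x3 uint8, red, green, blue; 384x512 float32, m along the optical axis (not along the pixel's ray), 0 where there is no reading.
- eyes.calibration(name): a dict with "vertical_fov" (degrees; the focal length in pixels is half the picture's height over the tangent of half this angle, whatever the lens; pixels are square), "cx", "cy" (the principal point, pixels), "D" ([k1, k2, p1, p2, k3] as OpenCV has them; the pictures are not rectified), "view" (4x4, takes a point from world to camera coordinates). Camera axes: x right, y down, z forward; pixel columns grow to the right and rows downward; lengths in m; the calibration is good to about 2 mm. A picture is of the moment at which its call begins. calibration takes no time and is no camera call.
- ctrl.close_job(): hands the job in; it is judged then, once.
The state is a dict: "time_s": time; "joints": joint angles; "qvel": joint speeds; "tau": joint torques, N m; "ee_pos": TCP position; "tool_rot": TCP orientation; "force": force on the tool from outside, world axes, zero at the start; "wrist_torque": the same for the moment, N m; "width": opening from 0.0 (shut) to 1.0 (fully open); "gripper_force": force on a finger pad.
Only numpy, scipy, OpenCV 4.12 (cv2) and the standard library are available. Lean on these libraries where they do the work, as an engineer would, in place of code of your own. Each camera call takes 0.05 s, during which the arm holds its last target. There are 200 camera calls.

TASK

Move the four welded test pieces from the dark cooling rack to the aluminium inspection rack, one in each nest, in reverse order: the piece that starts nearest the cooling rack's handle goes into the nest farthest from the inspection rack's handle, and so on, so that the one that starts farthest from the handle ends up nearest the handle. Set each piece down gently (do not drop it), and leave all of them standing upright, flat on the floor of their nests.

Things in the scene. Friction and masses are not known exactly. Their poses are not given: they have to be found in the camera images.
- pipe: Loose welded steel practice piece, 0.2 to 0.5 kg. Origin: centre of its underside, z up. It starts upright on its own tile, turned at most 13 degrees from the rack. Dark round pipe, outside diameter 48, wall 5, 70 tall, open at both ends, thin copper-coloured weld bead (2 proud) round it 18 above its foot. (mm)
- tube: Loose welded steel practice piece, 0.2 to 0.5 kg. Origin: centre of its underside, z up. It starts upright on its own tile, turned at most 13 degrees from the rack. Dark square tube, 50 x 50 outside (sides along its x and y), wall 5, 70 tall, open at both ends, thin weld bead (2 proud) round it 18 above its foot. (mm)
- tee: Loose welded steel practice piece, 0.2 to 0.5 kg. Origin: centre of its underside, z up. It starts upright on its own tile, turned at most 13 degrees from the rack. T-shaped piece, square foot plate 50 x 50 x 8 with one upright web plate on its middle, 8 thick (along its x), 50 long (along its y), top of the web 65 above the underside. (mm)
- stud: Loose welded steel practice piece, 0.2 to 0.5 kg. Origin: centre of its underside, z up. It starts upright on its own tile, turned at most 13 degrees from the rack. Square foot plate 50 x 50 x 8 (sides along its x and y) with an upright bright round bar, diameter 25, on its middle, its top 65 above the underside. (mm)
- cooling_rack: Dark steel frame fixed on the bench, 80 wide (x), 308 long (y), 15 high, with four brick-red tiles in a row at x = 0, y = +114, +38, -38, -114. Origin: on the bench under the middle of the row. Upright loop handle (60 wide, 50 high) at its +y end, y = +166. +y points to the robot's left within 20 degrees. May lie left or right of the inspection rack. (mm)
- inspection_rack: Aluminium tray fixed on the bench, 80 wide (x), 308 long (y); four open nests in a row at x = 0, y = +114, +38, -38, -114, each 72 x 72 inside, floor 6 and wall tops 14 above the bench, walls 4 thick. Origin: on the bench under the middle of the row. Upright loop handle (60 wide, 50 high) at its +y end, y = +166. +y points to the robot's left within 20 degrees. (mm)
- seat_pipe: Brick-red tile, 64 x 64 x 12, fixed on the cooling rack, on which the round pipe stands at the start; it stays there and so marks that piece's starting place in the row. All four tiles look alike. Origin: centre of its underside, 15 above the bench; its flat top is 27 above the bench. (mm)
- seat_tube: Brick-red tile, 64 x 64 x 12, fixed on the cooling rack, on which the square tube stands at the start; it stays there and so marks that piece's starting place in the row. All four tiles look alike. Origin: centre of its underside, 15 above the bench; its flat top is 27 above the bench. (mm)
- seat_tee: Brick-red tile, 64 x 64 x 12, fixed on the cooling rack, on which the T-joint stands at the start; it stays there and so marks that piece's starting place in the row. All four tiles look alike. Origin: centre of its underside, 15 above the bench; its flat top is 27 above the bench. (mm)
- seat_stud: Brick-red tile, 64 x 64 x 12, fixed on the cooling rack, on which the plate with the round bar stands at the start; it stays there and so marks that piece's starting place in the row. All four tiles look alike. Origin: centre of its underside, 15 above the bench; its flat top is 27 above the bench. (mm)
Not all that is in view belongs to the job. Leave any blue or turquoise look-alike of the pipe alone.

How it is judged:
By the outcome, as a careful person would: the job done as asked, in the order asked, and still so for the second after the job is handed in, with the robot touching nothing.
It also fails if it takes over 99 s, if anything falls off the work surface, if the arm or the gripper's body presses on something with over 40 N, if the wrist force passes 120 N, or if a joint passes its speed limit or range.

## Working session

There is one attempt and no reset: what is moved stays moved. The work goes in short steps, Python scripts to look and compute and a tool call to move; the robot and the scene stay as the last step left them, time stands still between calls to the robot, and variables do not carry over. Pictures are saved under pics/ and viewed, at most 14 in all, crops included, and the job is handed in when it is done.

Besides the shell and the picture viewer there is one more tool, called after "Request:" as name(argument=value, ...), one argument or row to a line, values as JSON. jog_arm: Moves the arm, as the interface text tells. Its arguments: {"type":"object","properties":{"rows":{"type":"array"},"newtons":{"type":"number"}},"required":["rows"]}

```bash
ls; mkdir -p pics; cat > h.py <<'E'
import numpy as np, cv2
from rig import ctrl, eyes
def K(c):
    f=192/np.tan(np.radians(c['vertical_fov'])/2)
    return np.array([[f,0,c['cx']],[0,f,c['cy']],[0,0,1]])
def toplane(name,uv,z):
    c=eyes.calibration(name); uv=np.array(uv,float).reshape(-1,1,2)
    n=cv2.undistortPoints(uv,K(c),np.array(c['D'])).reshape(-1,2)
    V=np.array(c['view']); R,t=V[:3,:3],V[:3,3]; o=-R.T@t
    d=np.c_[n,np.ones(len(n))]@R
    return o+d*((z-o[2])/d[:,2])[:,None]
def cloud(name,depth):
    c=eyes.calibration(name); v,u=np.mgrid[:384,:512]
    uv=np.c_[u.ravel(),v.ravel()].astype(float).reshape(-1,1,2)
    n=cv2.undistortPoints(uv,K(c),np.array(c['D'])).reshape(-1,2)
    V=np.array(c['view']); R,t=V[:3,:3],V[:3,3]
    d=depth.ravel()[:,None]; P=np.c_[n*d,d]
    return ((P-t)@R).reshape(384,512,3)
E
python3 - <<'E'
from h import *
for n in ('top','side'):
    im,d=eyes.get_image(n); np.savez(f'{n}0.npz',im=im,d=d)
    cv2.imwrite(f'pics/{n}0.png',cv2.resize(im[...,::-1],(800,600)))
    c=eyes.calibration(n); V=np.array(c['view']); print(n,c['vertical_fov'],c['D'],-V[:3,:3].T@V[:3,3],V[:3,:3].round(2).tolist(),(d==0).mean())
print(ctrl.read_state())
E
```

```text
pics
top 42.41368017132941 [0.06594718 0.         0.         0.         0.        ] [ 0.23214916 -0.01315185  1.28044913] [[0.09, -1.0, -0.01], [-0.97, -0.09, -0.22], [0.22, 0.03, -0.98]] 0.004063924153645833
side 47.24570922635085 [-0.09331761  0.          0.          0.          0.        ] [ 0.03045726 -0.58568226  0.63206207] [[0.8, -0.59, 0.0], [-0.36, -0.49, -0.79], [0.47, 0.64, -0.61]] 0.0038401285807291665
{'time_s': 0.1, 'joints': array([ 1.12075722,  0.33386218,  0.03986777,  1.46616386, -0.01341219,
        1.34331972, -0.05850778]), 'qvel': array([ 9.07828951e-04, -7.46519482e-04,  4.76443289e-05, -1.25739570e-03,
       -1.66745923e-04, -1.77460661e-03,  2.25217977e-04]), 'tau': array([ 3.43677391e-03, -6.60010958e+01,  1.36991825e+00, -4.06479621e+01,
        1.70723844e-02,  8.80649808e-03,  2.02676421e-05]), 'ee_pos': array([ 0.22323811, -0.61002412,  0.23050524]), 'tool_rot': array([ 9.84654936e-01,  1.74511044e-01, -1.71976165e-04, -7.23434647e-04]), 'force': array([-0.05421362, -0.30928642,  0.07243103]), 'wrist_torque': array([-0.03484599, -0.03275245,  0.01789293]), 'gripper_force': 0.0, 'width': 0.9988359270096618}
```

View pics/top0.png

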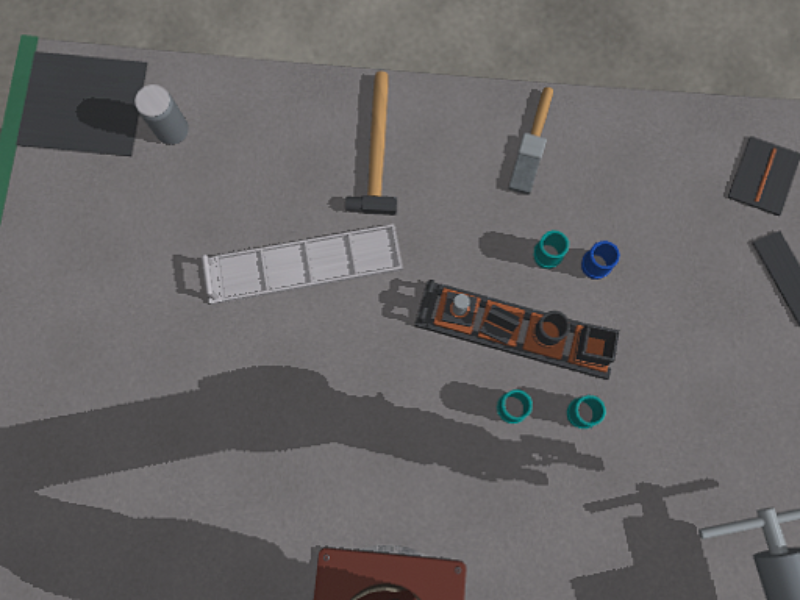

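View pics/side0.png

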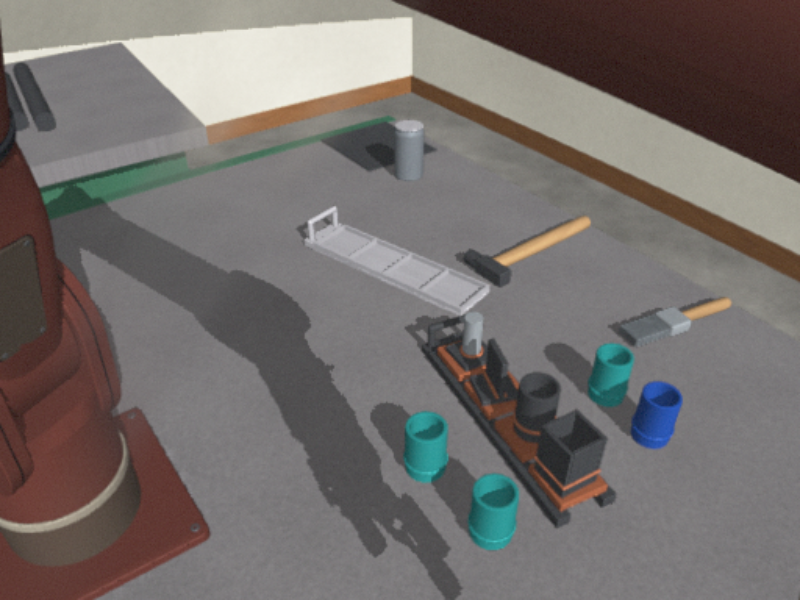

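The top view shows the aluminium rack at left, with its handle at (208,278). The dark rack has its handle at (428,302), followed by stud (460,305), tee (502,320), pipe (552,328) and tube (597,345). The teal and blue cups at (552,250), (600,260), (515,405) and (587,410) are look-alikes, and the dark pipe on the tile is the real one.

So stud goes to nest y=-114, tee to -38, pipe to +38 and tube to +114.

```bash
cat > m.py <<'E'
from h import *
D=np.load('top0.npz'); im,d=D['im'],D['d']; P=cloud('top',d)
hsv=cv2.cvtColor(im,cv2.COLOR_RGB2HSV); v,u=np.mgrid[:384,:512]
box=lambda a,b,c,e:(u>a)&(u<c)&(v>b)&(v<e)
print('bench z',np.median(P[200:230,280:320,2]),np.median(P[95:125,200:230,2]))
# cooling rack: frame dark outline incl. pieces; use tile-orange+dark pts z 0.008-0.03
m=box(265,175,400,245)&(P[...,2]>.008)&(P[...,2]<.032)&(d>0)
r=cv2.minAreaRect(P[m][:,:2].astype(np.float32)); print('cool',r)
m=box(125,135,262,200)&(P[...,2]>.004)&(P[...,2]<.022)&(d>0)&(im.min(2)>110)
r=cv2.minAreaRect(P[m][:,:2].astype(np.float32)); print('insp',r)
for nm,b in dict(stud=(282,182,304,210),tee=(306,190,336,222),pipe=(338,192,368,228),tube=(368,204,400,240)).items():
    m=box(*b)&(P[...,2]>.082)&(P[...,2]<.11)&(d>0)
    Q=P[m]; print(nm,m.sum(),np.median(Q[:,2]),Q[:,:2].mean(0),cv2.minAreaRect(Q[:,:2].astype(np.float32)))
h=box(125,150,140,200)&(P[...,2]>.03)&(d>0); print('handle insp',P[h].mean(0))
h=box(265,175,282,215)&(P[...,2]>.035)&(d>0); print('handle cool',P[h].mean(0))
def col(n):
    return
for nm,(a,b) in dict(cool=((.01,.03)),insp=(0,.02)).items(): pass
E
python3 m.py
python3 - <<'E'
from h import *
D=np.load('top0.npz');im=D['im']
cv2.imwrite('pics/crop1.png',cv2.resize(im[130:250,110:410,::-1],(800,320),interpolation=cv2.INTER_CUBIC))
E
```

```text
bench z 0.014156353065500782 -3.883713510402762e-05
cool ((0.49227526783943176, -0.16180941462516785), (0.17291386425495148, 0.31688523292541504), 5.140687942504883)
insp ((0.574762225151062, 0.19905702769756317), (0.1752585470676422, 0.3610691726207733), 5.201837062835693)
stud 84 0.09119250161198483 [ 0.50879637 -0.07134595] ((0.5091462731361389, -0.07106930762529373), (0.023964812979102135, 0.022122496739029884), 2.8321518898010254)
tee 82 0.09117045576628385 [ 0.48954878 -0.1390702 ] ((0.4904388189315796, -0.13966979086399078), (0.04884988069534302, 0.009190590120851994), 69.73731994628906)
pipe 160 0.0954067598023381 [ 0.48293761 -0.21887475] ((0.4829055070877075, -0.2185927778482437), (0.04637179151177406, 0.04555245116353035), 0.8183057904243469)
tube 229 0.09500584819710137 [ 0.46252754 -0.29010644] ((0.4626646935939789, -0.2903939485549927), (0.05081901326775551, 0.05014072731137276), 82.95963287353516)
handle insp [0.52518361 0.34454459 0.04744886]
handle cool [ 0.51657711 -0.01690494  0.04864024]
```

View pics/crop1.png

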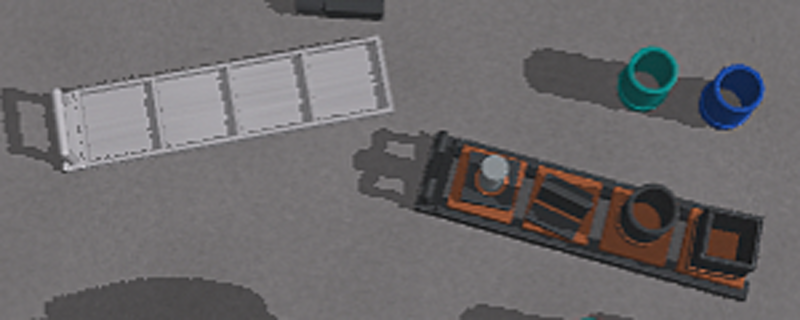

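The crop shows the stud's bright bar at (492,170), the tee web around (560,205), the dark pipe at (650,212) and the tube at (725,245). The aluminium rack's far-end corners are at (380,38) and (393,108). The dark pipe stands on a tile and the coloured cups do not, so the dark one is the piece to move.

```bash
python3 - <<'E'
from h import *
D=np.load('top0.npz'); im,d=D['im'],D['d']; P=cloud('top',d)
m=((im.min(2)>135)).astype(np.uint8); k=np.zeros_like(m); k[135:200,120:265]=1; m*=k
m=cv2.morphologyEx(m,cv2.MORPH_CLOSE,np.ones((5,5)))
n,l,s,_=cv2.connectedComponentsWithStats(m); i=1+s[1:,4].argmax(); print(s[i])
v,u=np.where(l==i); Q=toplane('top',np.c_[u,v],.014)[:,:2]
r=cv2.minAreaRect(Q.astype(np.float32)); print(r)
# cut off handle end
a=np.radians(r[2]); 
for ang in [r[2]]:
    ax=[np.array([np.cos(a),np.sin(a)]),np.array([-np.sin(a),np.cos(a)])]
    e=ax[int(r[1][1]>r[1][0])]; e=e*np.sign(e[1])
    s_=Q@e; ex=np.array([e[1],-e[0]]); 
    lo=np.percentile(s_,.1); hi=np.percentile(s_,99.9); print('dir',np.degrees(np.arctan2(e[1],e[0])),'len',hi-lo)
    K_=(s_>lo+.01)&(s_<lo+.29); t=Q@ex; tc=[]
    for b in np.arange(lo+.02,lo+.28,.02):
        w=t[(s_>b)&(s_<b+.02)]; tc.append((b-lo,(np.percentile(w,.5)+np.percentile(w,99.5))/2,np.ptp(w)))
    tc=np.array(tc); print(tc.round(4)); p=np.polyfit(tc[:,0],tc[:,1],1); print('slope deg',np.degrees(p[0]))
    for y in (.114,.038,-.038,-.114): 
        q=e*(lo+.154+y)+ex*np.polyval(p,.154+y); print(y,q.round(4))
E
```

```text
[ 130  143  128   51 3608]
((0.5702217817306519, 0.19731460511684418), (0.08431291580200195, 0.32955285906791687), 15.118555068969727)
dir 105.11855506896973 len 0.3287266555629099
[[0.02   0.6031 0.0793]
 [0.04   0.6031 0.0788]
 [0.06   0.6029 0.0788]
 [0.08   0.6025 0.0787]
 [0.1    0.6024 0.0791]
 [0.12   0.6017 0.0795]
 [0.14   0.6013 0.0794]
 [0.16   0.6013 0.0794]
 [0.18   0.6011 0.0798]
 [0.2    0.6007 0.0797]
 [0.22   0.6005 0.0792]
 [0.24   0.6003 0.0796]
 [0.26   0.5998 0.0795]]
slope deg -0.8156167564446067
0.114 [0.5411 0.2969]
0.038 [0.5619 0.2238]
-0.038 [0.5828 0.1507]
-0.114 [0.6037 0.0776]
```

```bash
python3 - <<'E'
from h import *
D=np.load('top0.npz'); P=cloud('top',D['d'])
for u,v in ((770,525),(775,570),(710,532),(795,515),(790,590)): print(u,v,P[int(v*.64),int(u*.64)].round(3))
E
```

```text
770 525 [ 0.217 -0.533  0.107]
775 570 [ 0.159 -0.531  0.127]
710 532 [ 0.199 -0.451  0.104]
795 515 [ 0.235 -0.568  0.108]
790 590 [ 0.135 -0.548  0.129]
```

Request:
jog_arm(
  rows=[
    {"jaw":0,"x":1.5,"y":2.5,"turn":0.1},
    {"jaw":0,"x":2.5,"y":4.2,"turn":0.1},
  ],
)

```text
schema error: expected keys jaw, x, y, z, turn
```

Request:
jog_arm(
  rows=[
    {"jaw":0,"x":1.0,"y":2.0,"z":0,"turn":0.08},
    {"jaw":0,"x":2.0,"y":3.8,"z":0,"turn":0.08},
    {"jaw":0,"x":2.0,"y":3.8,"z":0,"turn":0.08},
    {"jaw":0,"x":2.0,"y":3.8,"z":0,"turn":0.08},
    {"jaw":0,"x":2.0,"y":3.8,"z":0,"turn":0.08},
    {"jaw":0,"x":2.0,"y":3.8,"z":0,"turn":0.08},
    {"jaw":0,"x":2.0,"y":3.8,"z":0,"turn":0.08},
    {"jaw":0,"x":2.0,"y":3.8,"z":0,"turn":0.08},
    {"jaw":0,"x":2.0,"y":3.8,"z":0,"turn":0.08},
    {"jaw":0,"x":2.0,"y":3.8,"z":0,"turn":0.08},
    {"jaw":0,"x":2.0,"y":3.8,"z":0,"turn":0.08},
    {"jaw":0,"x":2.0,"y":3.8,"z":0,"turn":0.08},
  ],
)

```text
time_s: 1.3
ee_pos: [0.4537, -0.1707, 0.2312]
tool_rot: [0.792, 0.611, -0.0, -0.0]
force: [0.3, -0.6, -0.0]
width: 0.999
gripper_force: 0.0
```

Request:
jog_arm(
  rows=[
    {"jaw":0,"x":1.8,"y":3.4,"z":0,"turn":0.05},
    {"jaw":0,"x":1.8,"y":3.4,"z":0,"turn":0},
    {"jaw":0,"x":1.9,"y":3.2,"z":-2.0,"turn":0},
    {"jaw":0,"x":0,"y":0,"z":-4,"turn":0},
    {"jaw":0,"x":0,"y":0,"z":-3,"turn":0},
    {"jaw":0,"x":0,"y":0,"z":0,"turn":0},
  ],
)

```text
time_s: 1.9
ee_pos: [0.5054, -0.0719, 0.1373]
tool_rot: [0.777, 0.629, -0.002, -0.003]
force: [0.2, 0.0, 0.7]
width: 1.004
gripper_force: 0.0
```

```bash
python3 - <<'E'
from h import *
for n in ('top','side'):
    im,d=eyes.get_image(n); np.savez(f'{n}1.npz',im=im,d=d)
    c=im[100:292,200:456] if n=='side' else im[110:302,180:436]
    cv2.imwrite(f'pics/{n}1.png',cv2.resize(c[...,::-1],(640,480)))
s=ctrl.read_state(); print(s['ee_pos'],s['tool_rot'],s['joints'])
E
```

```text
[ 0.508239   -0.07243268  0.14172559] [ 7.77371617e-01  6.29041454e-01 -2.02725489e-04 -4.21214585e-04] [ 0.53621939  0.1654174  -0.52248064  1.88345796  0.09112885  1.11695766
 -0.23060746]
```

View pics/side1.png

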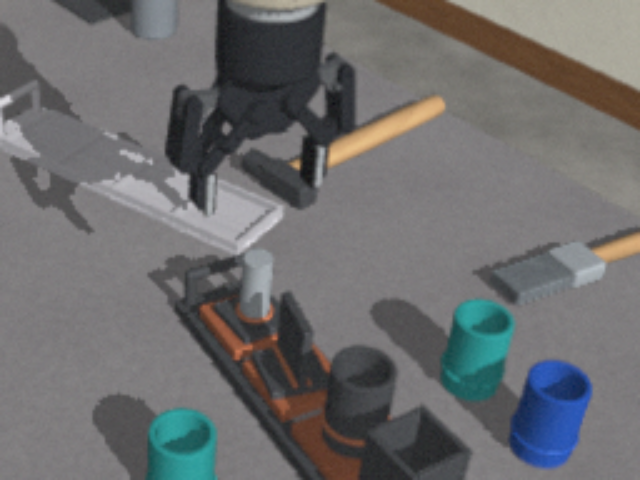

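The gripper is straddling the stud at (257,285) with its fingers opening across the rack, so I'll descend and grip.

Request:
jog_arm(
  newtons=50,
  rows=[
    {"jaw":0,"x":0.1,"y":0.1,"z":-3,"turn":0},
    {"jaw":0,"x":0,"y":0,"z":-3,"turn":0},
    {"jaw":0,"x":0,"y":0,"z":-2,"turn":0},
    {"jaw":0,"x":0,"y":0,"z":-1,"turn":0},
    {"jaw":0.3,"x":0,"y":0,"z":0,"turn":0},
    {"jaw":0.5,"x":0,"y":0,"z":0,"turn":0},
    {"jaw":0.6,"x":0,"y":0,"z":0,"turn":0},
    {"jaw":0.7,"x":0,"y":0,"z":0,"turn":0},
    {"jaw":0.8,"x":0,"y":0,"z":0,"turn":0},
    {"jaw":1,"x":0,"y":0,"z":0,"turn":0},
    {"jaw":1,"x":0,"y":0,"z":0,"turn":0},
    {"jaw":1,"x":0,"y":0,"z":0,"turn":0},
  ],
)

```text
time_s: 3.2
ee_pos: [0.5103, -0.0716, 0.0526]
tool_rot: [0.777, 0.629, 0.001, 0.001]
force: [-1.2, 0.5, 6.1]
width: 0.278
gripper_force: 48.7
```

Request:
jog_arm(
  rows=[
    {"jaw":1,"x":0,"y":0,"z":1,"turn":0},
    {"jaw":1,"x":0,"y":0,"z":3,"turn":0},
    {"jaw":1,"x":0,"y":0,"z":4,"turn":0},
    {"jaw":1,"x":0,"y":0,"z":3,"turn":0},
    {"jaw":1,"x":1.4,"y":2.2,"z":0,"turn":0.07},
    {"jaw":1,"x":1.6,"y":2.5,"z":0,"turn":0.08},
    {"jaw":1,"x":1.6,"y":2.6,"z":0,"turn":0.08},
    {"jaw":1,"x":1.6,"y":2.6,"z":0,"turn":0.08},
    {"jaw":1,"x":1.6,"y":2.6,"z":0,"turn":0.08},
    {"jaw":1,"x":1.6,"y":2.4,"z":0,"turn":0.1},
    {"jaw":1,"x":0,"y":0,"z":0,"turn":0},
    {"jaw":1,"x":0,"y":0,"z":0,"turn":0},
  ],
)

```text
time_s: 4.4
ee_pos: [0.603, 0.0781, 0.1613]
tool_rot: [0.601, 0.799, -0.0, -0.0]
force: [0.6, -0.8, -3.3]
width: 0.28
gripper_force: 49.9
```

```bash
cat > look.py <<'E'
import sys
from h import *
k=sys.argv[1]
for n in ('top','side'):
    im,d=eyes.get_image(n); np.savez(f'{n}{k}.npz',im=im,d=d)
    c=im[100:292,150:406] if n=='side' else im[110:302,100:356]
    cv2.imwrite(f'pics/{n}{k}.png',cv2.resize(c[...,::-1],(640,480)))
s=ctrl.read_state(); print(s['time_s'],s['ee_pos'],s['tool_rot'],s['force'],s['width'])
E
python3 look.py 2
```

```text
4.5 [0.60290678 0.07637097 0.16128938] [ 6.02323974e-01  7.98251526e-01 -5.74787041e-04 -2.59628801e-05] [-0.46162408 -0.11711245 -2.99506599] 0.2818168704686294
```

View pics/side2.png

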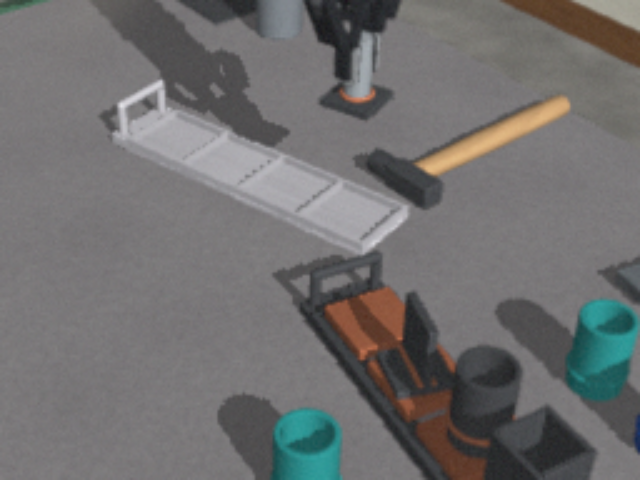

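The stud is held upright with its plate at (357,98). I'll lower it into the far nest.

Request:
jog_arm(
  rows=[
    {"jaw":1,"x":0.1,"y":0.1,"z":-3,"turn":0},
    {"jaw":1,"x":0,"y":0,"z":-4,"turn":0},
    {"jaw":1,"x":0,"y":0,"z":-3,"turn":0},
    {"jaw":1,"x":0,"y":0,"z":-1.5,"turn":0},
    {"jaw":1,"x":0,"y":0,"z":-0.6,"turn":0},
    {"jaw":1,"x":0,"y":0,"z":-0.3,"turn":0},
    {"jaw":1,"x":0,"y":0,"z":-0.2,"turn":0},
    {"jaw":1,"x":0,"y":0,"z":-0.1,"turn":0},
    {"jaw":1,"x":0,"y":0,"z":0,"turn":0},
  ],
)

```text
time_s: 5.4
ee_pos: [0.6048, 0.0787, 0.0351]
tool_rot: [0.602, 0.799, 0.0, 0.0]
force: [-0.3, -0.5, -2.8]
width: 0.278
gripper_force: 50.0
```

Request:
jog_arm(
  rows=[
    {"jaw":1,"x":0,"y":0,"z":-0.1,"turn":0},
    {"jaw":1,"x":0,"y":0,"z":-0.1,"turn":0},
    {"jaw":1,"x":0,"y":0,"z":-0.1,"turn":0},
    {"jaw":1,"x":0,"y":0,"z":0,"turn":0},
  ],
)

```text
time_s: 5.8
ee_pos: [0.6044, 0.0786, 0.0316]
tool_rot: [0.601, 0.799, -0.0, 0.0]
force: [-2.0, 0.2, 2.2]
width: 0.28
gripper_force: 50.6
```

Request:
jog_arm(
  rows=[
    {"jaw":0.6,"x":0,"y":0,"z":0,"turn":0},
    {"jaw":0.4,"x":0,"y":0,"z":0,"turn":0},
    {"jaw":0.1,"x":0,"y":0,"z":0,"turn":0},
    {"jaw":0,"x":0,"y":0,"z":0,"turn":0},
    {"jaw":0,"x":0,"y":0,"z":1,"turn":0},
    {"jaw":0,"x":0,"y":0,"z":3,"turn":0},
    {"jaw":0,"x":0,"y":0,"z":4,"turn":0},
    {"jaw":0,"x":0,"y":0,"z":4,"turn":0},
    {"jaw":0,"x":-1.0,"y":-2.0,"z":0,"turn":-0.05},
    {"jaw":0,"x":-1.5,"y":-3.0,"z":0,"turn":-0.08},
    {"jaw":0,"x":-1.5,"y":-2.8,"z":0,"turn":-0.08},
    {"jaw":0,"x":-1.5,"y":-2.8,"z":0,"turn":-0.08},
  ],
)

```text
time_s: 7.0
ee_pos: [0.5488, -0.0283, 0.1522]
tool_rot: [0.712, 0.702, 0.0, 0.0]
force: [0.3, -0.3, -0.4]
width: 0.999
gripper_force: 0.0
```

```bash
python3 look.py 3
```

```text
7.1 [ 0.5479656  -0.03215458  0.15197363] [ 0.71347987  0.70067442 -0.00106184  0.00083464] [-0.14841676 -0.51309658 -0.4945057 ] 1.000573680965589
```

View pics/side3.png

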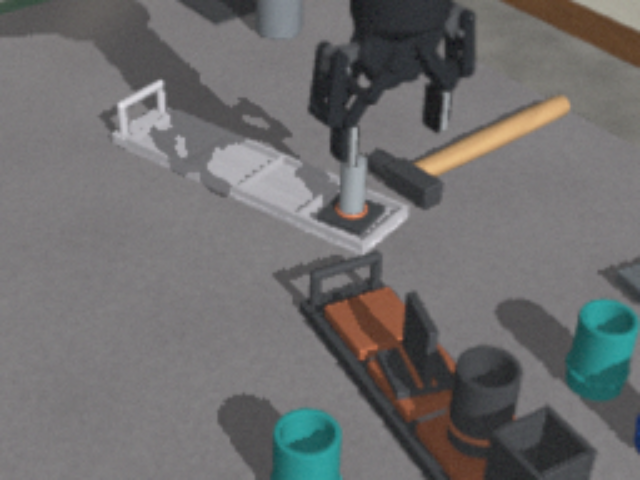

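The stud stands flat in the far nest at (350,205). Next is the tee.

Request:
jog_arm(
  rows=[
    {"jaw":0,"x":-1.4,"y":-2.7,"z":0,"turn":-0.08},
    {"jaw":0,"x":-1.5,"y":-2.7,"z":0,"turn":-0.09},
    {"jaw":0,"x":-1.5,"y":-2.7,"z":0,"turn":-0.09},
    {"jaw":0,"x":-1.4,"y":-2.7,"z":0,"turn":-0.08},
    {"jaw":0,"x":0,"y":0,"z":0,"turn":0},
    {"jaw":0,"x":0,"y":0,"z":-2,"turn":0},
    {"jaw":0,"x":0,"y":0,"z":-2,"turn":0},
  ],
)

```text
time_s: 7.8
ee_pos: [0.4926, -0.1346, 0.112]
tool_rot: [0.819, 0.574, 0.001, 0.001]
force: [-0.3, 1.2, -0.1]
width: 1.001
gripper_force: 0.0
```

Request:
jog_arm(
  rows=[
    {"jaw":0,"x":-0.1,"y":-0.4,"z":-2,"turn":0},
    {"jaw":0,"x":0,"y":0,"z":-2,"turn":0},
    {"jaw":0,"x":0,"y":0,"z":-1,"turn":0},
    {"jaw":0,"x":0,"y":0,"z":-0.9,"turn":0},
    {"jaw":0.5,"x":0,"y":0,"z":0,"turn":0},
    {"jaw":0.7,"x":0,"y":0,"z":0,"turn":0},
    {"jaw":0.8,"x":0,"y":0,"z":0,"turn":0},
    {"jaw":0.9,"x":0,"y":0,"z":0,"turn":0},
    {"jaw":1,"x":0,"y":0,"z":0,"turn":0},
    {"jaw":1,"x":0,"y":0,"z":0,"turn":0},
    {"jaw":1,"x":0,"y":0,"z":0,"turn":0},
    {"jaw":1,"x":0,"y":0,"z":0,"turn":0},
  ],
)

```text
time_s: 9.0
ee_pos: [0.4908, -0.1395, 0.0528]
tool_rot: [0.819, 0.573, 0.0, 0.0]
force: [-0.7, -0.8, 4.5]
width: 0.085
gripper_force: 49.8
```

Request:
jog_arm(
  rows=[
    {"jaw":1,"x":0,"y":0,"z":1,"turn":0},
    {"jaw":1,"x":0,"y":0,"z":3,"turn":0},
    {"jaw":1,"x":0,"y":0,"z":4,"turn":0},
    {"jaw":1,"x":0,"y":0,"z":3,"turn":0},
    {"jaw":1,"x":1.1,"y":3.0,"z":0,"turn":0.07},
    {"jaw":1,"x":1.2,"y":3.8,"z":0,"turn":0.08},
    {"jaw":1,"x":1.2,"y":3.9,"z":0,"turn":0.08},
    {"jaw":1,"x":1.2,"y":3.9,"z":0,"turn":0.08},
    {"jaw":1,"x":1.2,"y":3.9,"z":0,"turn":0.08},
    {"jaw":1,"x":1.2,"y":3.9,"z":0,"turn":0.08},
    {"jaw":1,"x":1.1,"y":3.6,"z":0,"turn":0.08},
    {"jaw":1,"x":1.0,"y":3.0,"z":0,"turn":0.08},
  ],
)

```text
time_s: 10.2
ee_pos: [0.5819, 0.1528, 0.1622]
tool_rot: [0.6, 0.8, -0.0, -0.001]
force: [0.5, 0.2, -3.0]
width: 0.089
gripper_force: 49.2
```

Request:
jog_arm(
  rows=[
    {"jaw":1,"x":0,"y":0,"z":0,"turn":0},
    {"jaw":1,"x":0,"y":0,"z":-3,"turn":0},
    {"jaw":1,"x":0,"y":0,"z":-3,"turn":0},
    {"jaw":1,"x":0,"y":0,"z":0,"turn":0},
  ],
)

```text
time_s: 10.6
ee_pos: [0.5793, 0.1486, 0.0982]
tool_rot: [0.602, 0.799, -0.003, -0.002]
force: [-1.0, -0.3, -4.3]
width: 0.089
gripper_force: 49.7
```

Request:
jog_arm(
  rows=[
    {"jaw":1,"x":0,"y":0,"z":-2.5,"turn":0},
    {"jaw":1,"x":0,"y":0,"z":-2,"turn":0},
    {"jaw":1,"x":0,"y":0,"z":-1.2,"turn":0},
    {"jaw":1,"x":0,"y":0,"z":-0.6,"turn":0},
    {"jaw":1,"x":0,"y":0,"z":-0.3,"turn":0},
    {"jaw":1,"x":0,"y":0,"z":-0.2,"turn":0},
    {"jaw":1,"x":0,"y":0,"z":-0.1,"turn":0},
    {"jaw":1,"x":0,"y":0,"z":0,"turn":0},
  ],
)

```text
time_s: 11.4
ee_pos: [0.5826, 0.1507, 0.0338]
tool_rot: [0.602, 0.799, 0.0, 0.0]
force: [0.1, 0.3, -4.5]
width: 0.088
gripper_force: 49.7
```

Request:
jog_arm(
  rows=[
    {"jaw":1,"x":0,"y":0,"z":-0.1,"turn":0},
    {"jaw":1,"x":0,"y":0,"z":-0.1,"turn":0},
    {"jaw":1,"x":0,"y":0,"z":0,"turn":0},
  ],
)

```text
time_s: 11.7
ee_pos: [0.5826, 0.1507, 0.0319]
tool_rot: [0.602, 0.799, 0.0, 0.0]
force: [-2.6, -0.3, 3.5]
width: 0.088
gripper_force: 50.5
```

Request:
jog_arm(
  rows=[
    {"jaw":0.8,"x":0,"y":0,"z":0,"turn":0},
    {"jaw":0.5,"x":0,"y":0,"z":0,"turn":0},
    {"jaw":0.1,"x":0,"y":0,"z":0,"turn":0},
    {"jaw":0,"x":0,"y":0,"z":0,"turn":0},
    {"jaw":0,"x":0,"y":0,"z":1,"turn":0},
    {"jaw":0,"x":0,"y":0,"z":3,"turn":0},
    {"jaw":0,"x":0,"y":0,"z":4,"turn":0},
    {"jaw":0,"x":0,"y":0,"z":4,"turn":0},
    {"jaw":0,"x":-0.8,"y":-3.0,"z":0.5,"turn":-0.05},
    {"jaw":0,"x":-1.0,"y":-4.0,"z":0,"turn":-0.06},
    {"jaw":0,"x":-1.2,"y":-4.0,"z":0,"turn":-0.06},
    {"jaw":0,"x":-1.0,"y":-4.0,"z":0,"turn":-0.06},
  ],
)

```text
time_s: 12.9
ee_pos: [0.5418, -0.0006, 0.1572]
tool_rot: [0.69, 0.724, 0.0, 0.0]
force: [0.4, 0.2, -0.1]
width: 0.999
gripper_force: 0.0
```

Request:
jog_arm(
  rows=[
    {"jaw":0,"x":-1.0,"y":-4.0,"z":0,"turn":-0.05},
    {"jaw":0,"x":-1.0,"y":-4.0,"z":0,"turn":-0.05},
    {"jaw":0,"x":-1.0,"y":-4.0,"z":0,"turn":-0.05},
    {"jaw":0,"x":-1.0,"y":-4.0,"z":0,"turn":-0.05},
    {"jaw":0,"x":-1.0,"y":-3.5,"z":0,"turn":-0.03},
    {"jaw":0,"x":-1.0,"y":-2.4,"z":0,"turn":-0.03},
    {"jaw":0,"x":0,"y":0,"z":0,"turn":0},
    {"jaw":0,"x":0,"y":0,"z":0,"turn":0},
  ],
)

```text
time_s: 13.7
ee_pos: [0.4825, -0.218, 0.1567]
tool_rot: [0.777, 0.629, 0.0, -0.0]
force: [-0.6, 0.9, -0.0]
width: 1.003
gripper_force: 0.0
```

```bash
python3 look.py 4
```

```text
13.8 [ 0.48299382 -0.21677448  0.15657317] [ 7.76591026e-01  6.30004965e-01  3.47388582e-04 -5.18715231e-05] [-0.14377734 -0.77222042 -0.05525595] 1.0033834374769448
```

View pics/side4.png

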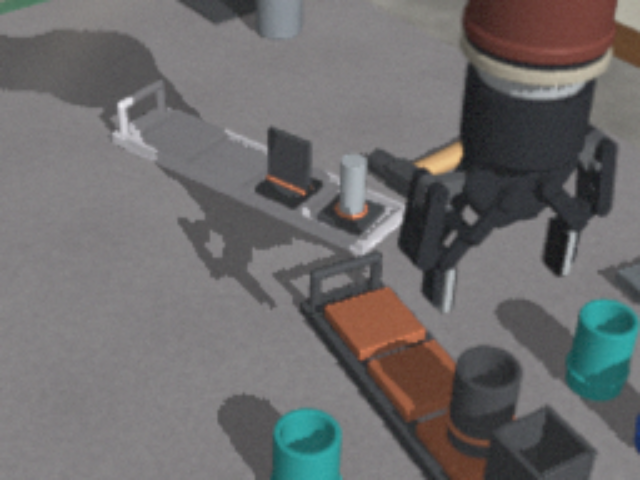

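The tee stands in the second nest at (290,165), and the gripper is over the dark pipe at (485,400). Descending now.

Request:
jog_arm(
  rows=[
    {"jaw":0,"x":0,"y":-0.1,"z":-3,"turn":0},
    {"jaw":0,"x":0,"y":0,"z":-3,"turn":0},
    {"jaw":0,"x":0,"y":0,"z":-2,"turn":0},
    {"jaw":0,"x":0,"y":0,"z":-1.2,"turn":0},
    {"jaw":0,"x":0,"y":0,"z":-1,"turn":0},
    {"jaw":0.2,"x":0,"y":0,"z":0,"turn":0},
    {"jaw":0.3,"x":0,"y":0,"z":0,"turn":0},
    {"jaw":0.4,"x":0,"y":0,"z":0,"turn":0},
    {"jaw":0.6,"x":0,"y":0,"z":0,"turn":0},
    {"jaw":1,"x":0,"y":0,"z":0,"turn":0},
    {"jaw":1,"x":0,"y":0,"z":0,"turn":0},
    {"jaw":1,"x":0,"y":0,"z":0,"turn":0},
  ],
)

```text
time_s: 15.0
ee_pos: [0.4837, -0.2198, 0.0559]
tool_rot: [0.777, 0.629, 0.001, 0.001]
force: [1.1, 0.1, 5.6]
width: 0.553
gripper_force: 50.6
```

Request:
jog_arm(
  rows=[
    {"jaw":1,"x":0,"y":0,"z":1,"turn":0},
    {"jaw":1,"x":0,"y":0,"z":3,"turn":0},
    {"jaw":1,"x":0,"y":0,"z":4,"turn":0},
    {"jaw":1,"x":0,"y":0,"z":4,"turn":0},
    {"jaw":1,"x":0.5,"y":2.5,"z":0,"turn":0.03},
    {"jaw":1,"x":0.7,"y":3.9,"z":0,"turn":0.04},
    {"jaw":1,"x":0.7,"y":4.0,"z":0,"turn":0.04},
    {"jaw":1,"x":0.7,"y":4.0,"z":0,"turn":0.04},
    {"jaw":1,"x":0.7,"y":4.0,"z":0,"turn":0.04},
    {"jaw":1,"x":0.7,"y":4.0,"z":0,"turn":0.04},
    {"jaw":1,"x":0.7,"y":4.0,"z":0,"turn":0.04},
    {"jaw":1,"x":0.7,"y":4.0,"z":0,"turn":0.04},
  ],
)

```text
time_s: 16.2
ee_pos: [0.5357, 0.0865, 0.1743]
tool_rot: [0.67, 0.742, -0.0, -0.0]
force: [0.3, -0.2, -3.6]
width: 0.557
gripper_force: 52.5
```

Request:
jog_arm(
  rows=[
    {"jaw":1,"x":0.7,"y":4.0,"z":0,"turn":0.05},
    {"jaw":1,"x":0.7,"y":4.0,"z":0,"turn":0.05},
    {"jaw":1,"x":0.7,"y":3.5,"z":0,"turn":0.05},
    {"jaw":1,"x":0.5,"y":2.4,"z":0,"turn":0.03},
    {"jaw":1,"x":0,"y":0,"z":0,"turn":0},
    {"jaw":1,"x":0,"y":0,"z":-3,"turn":0},
    {"jaw":1,"x":0,"y":0,"z":-4,"turn":0},
    {"jaw":1,"x":0,"y":0,"z":-2,"turn":0},
    {"jaw":1,"x":0,"y":0,"z":0,"turn":0},
    {"jaw":1,"x":0,"y":0,"z":0,"turn":0},
  ],
)

```text
time_s: 17.2
ee_pos: [0.5623, 0.2234, 0.0849]
tool_rot: [0.602, 0.799, -0.0, -0.0]
force: [0.5, 0.7, -2.3]
width: 0.558
gripper_force: 52.7
```

Contact is expected near z 0.0345.

Request:
jog_arm(
  rows=[
    {"jaw":1,"x":0,"y":0,"z":-2,"turn":0},
    {"jaw":1,"x":0,"y":0,"z":-1.5,"turn":0},
    {"jaw":1,"x":0,"y":0,"z":-0.8,"turn":0},
    {"jaw":1,"x":0,"y":0,"z":-0.3,"turn":0},
    {"jaw":1,"x":0,"y":0,"z":-0.1,"turn":0},
    {"jaw":1,"x":0,"y":0,"z":-0.1,"turn":0},
    {"jaw":1,"x":0,"y":0,"z":0,"turn":0},
  ],
)

```text
time_s: 17.9
ee_pos: [0.5626, 0.2238, 0.0368]
tool_rot: [0.602, 0.799, 0.0, 0.0]
force: [0.1, 0.0, -4.0]
width: 0.555
gripper_force: 52.8
```

Request:
jog_arm(
  rows=[
    {"jaw":1,"x":0,"y":0,"z":-0.1,"turn":0},
    {"jaw":1,"x":0,"y":0,"z":-0.1,"turn":0},
    {"jaw":1,"x":0,"y":0,"z":0,"turn":0},
  ],
)

```text
time_s: 18.2
ee_pos: [0.5626, 0.2237, 0.035]
tool_rot: [0.602, 0.799, 0.0, 0.0]
force: [-1.5, -1.1, 3.5]
width: 0.558
gripper_force: 53.2
```

Request:
jog_arm(
  rows=[
    {"jaw":0.4,"x":0,"y":0,"z":0,"turn":0},
    {"jaw":0.2,"x":0,"y":0,"z":0,"turn":0},
    {"jaw":0,"x":0,"y":0,"z":0,"turn":0},
    {"jaw":0,"x":0,"y":0,"z":0,"turn":0},
    {"jaw":0,"x":0,"y":0,"z":1,"turn":0},
    {"jaw":0,"x":0,"y":0,"z":3,"turn":0},
    {"jaw":0,"x":0,"y":0,"z":4,"turn":0},
    {"jaw":0,"x":0,"y":0,"z":4,"turn":0},
    {"jaw":0,"x":-0.5,"y":-3.0,"z":0.2,"turn":-0.03},
    {"jaw":0,"x":-0.8,"y":-4.0,"z":0,"turn":-0.03},
    {"jaw":0,"x":-0.8,"y":-4.4,"z":0,"turn":-0.03},
    {"jaw":0,"x":-0.8,"y":-4.5,"z":0,"turn":-0.03},
  ],
)

```text
time_s: 19.4
ee_pos: [0.533, 0.0636, 0.1572]
tool_rot: [0.648, 0.761, 0.0, 0.0]
force: [1.5, -0.1, 0.3]
width: 0.999
gripper_force: 0.0
```

Request:
jog_arm(
  rows=[
    {"jaw":0,"x":-0.8,"y":-4.5,"z":0,"turn":-0.03},
    {"jaw":0,"x":-0.8,"y":-4.5,"z":0,"turn":-0.03},
    {"jaw":0,"x":-0.8,"y":-4.5,"z":0,"turn":-0.03},
    {"jaw":0,"x":-0.8,"y":-4.5,"z":0,"turn":-0.03},
    {"jaw":0,"x":-0.8,"y":-4.5,"z":0,"turn":-0.03},
    {"jaw":0,"x":-0.8,"y":-4.5,"z":0,"turn":-0.03},
    {"jaw":0,"x":-0.8,"y":-4.5,"z":0,"turn":-0.04},
    {"jaw":0,"x":-0.8,"y":-2.5,"z":0,"turn":-0.03},
    {"jaw":0,"x":-0.7,"y":-1.5,"z":0,"turn":-0.03},
    {"jaw":0,"x":0,"y":0,"z":0,"turn":0},
    {"jaw":0,"x":0,"y":0,"z":0,"turn":0},
  ],
)

```text
time_s: 20.5
ee_pos: [0.463, -0.2886, 0.1565]
tool_rot: [0.748, 0.664, 0.0, -0.0]
force: [1.0, -0.1, 0.2]
width: 0.998
gripper_force: 0.0
```

```bash
python3 look.py 5
```

```text
20.6 [ 0.46334676 -0.28816995  0.15653499] [ 7.47053573e-01  6.64763752e-01  3.34315893e-04 -2.84775143e-05] [0.42916235 0.7568567  0.00400357] 1.002181541942278
```

View pics/side5.png

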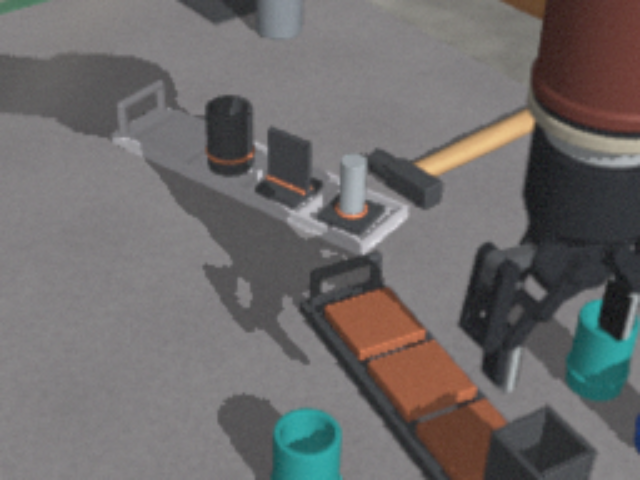

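The pipe stands in the third nest at (230,135), and the gripper is over the tube at (540,455).

Request:
jog_arm(
  rows=[
    {"jaw":0.08,"x":0,"y":-0.2,"z":-3,"turn":0},
    {"jaw":0.08,"x":0,"y":0,"z":-3,"turn":0},
    {"jaw":0.08,"x":0,"y":0,"z":-2,"turn":0},
    {"jaw":0.08,"x":0,"y":0,"z":-1.2,"turn":0},
    {"jaw":0.08,"x":0,"y":0,"z":-1,"turn":0},
    {"jaw":0.2,"x":0,"y":0,"z":0,"turn":0},
    {"jaw":0.3,"x":0,"y":0,"z":0,"turn":0},
    {"jaw":0.4,"x":0,"y":0,"z":0,"turn":0},
    {"jaw":0.6,"x":0,"y":0,"z":0,"turn":0},
    {"jaw":1,"x":0,"y":0,"z":0,"turn":0},
    {"jaw":1,"x":0,"y":0,"z":0,"turn":0},
    {"jaw":1,"x":0,"y":0,"z":0,"turn":0},
  ],
)

```text
time_s: 21.8
ee_pos: [0.4634, -0.2928, 0.0556]
tool_rot: [0.748, 0.663, 0.0, 0.001]
force: [0.9, 1.3, 7.0]
width: 0.578
gripper_force: 52.1
```

Request:
jog_arm(
  rows=[
    {"jaw":1,"x":0,"y":0,"z":1,"turn":0},
    {"jaw":1,"x":0,"y":0,"z":3,"turn":0},
    {"jaw":1,"x":0,"y":0,"z":4,"turn":0},
    {"jaw":1,"x":0,"y":0,"z":4,"turn":0},
    {"jaw":1,"x":0.5,"y":2.5,"z":0,"turn":0.03},
    {"jaw":1,"x":0.6,"y":4.0,"z":0,"turn":0.03},
    {"jaw":1,"x":0.6,"y":4.0,"z":0,"turn":0.03},
    {"jaw":1,"x":0.6,"y":4.0,"z":0,"turn":0.03},
    {"jaw":1,"x":0.6,"y":4.0,"z":0,"turn":0.03},
    {"jaw":1,"x":0.6,"y":4.0,"z":0,"turn":0.03},
    {"jaw":1,"x":0.6,"y":4.0,"z":0,"turn":0.03},
    {"jaw":1,"x":0.6,"y":4.0,"z":0,"turn":0.03},
  ],
)

```text
time_s: 23.0
ee_pos: [0.5083, 0.0145, 0.1739]
tool_rot: [0.663, 0.749, -0.001, -0.0]
force: [1.3, -1.0, -4.2]
width: 0.58
gripper_force: 53.6
```

Request:
jog_arm(
  rows=[
    {"jaw":1,"x":0.5,"y":4.0,"z":0,"turn":0.03},
    {"jaw":1,"x":0.5,"y":4.0,"z":0,"turn":0.03},
    {"jaw":1,"x":0.5,"y":4.0,"z":0,"turn":0.03},
    {"jaw":1,"x":0.5,"y":4.0,"z":0,"turn":0.03},
    {"jaw":1,"x":0.5,"y":4.0,"z":0,"turn":0.02},
    {"jaw":1,"x":0.3,"y":4.0,"z":0,"turn":0.02},
    {"jaw":1,"x":0.3,"y":2.2,"z":0,"turn":0},
    {"jaw":1,"x":0.5,"y":2.0,"z":0,"turn":0},
    {"jaw":1,"x":0,"y":0,"z":0,"turn":0},
    {"jaw":1,"x":0,"y":0,"z":0,"turn":0},
  ],
)

```text
time_s: 24.0
ee_pos: [0.5444, 0.2947, 0.1736]
tool_rot: [0.601, 0.799, -0.001, -0.0]
force: [0.7, -0.6, -4.2]
width: 0.58
gripper_force: 53.7
```

Request:
jog_arm(
  rows=[
    {"jaw":1,"x":-0.3,"y":0.2,"z":-3,"turn":0},
    {"jaw":1,"x":0,"y":0,"z":-4,"turn":0},
    {"jaw":1,"x":0,"y":0,"z":-3,"turn":0},
    {"jaw":1,"x":0,"y":0,"z":-2,"turn":0},
    {"jaw":1,"x":0,"y":0,"z":-1,"turn":0},
    {"jaw":1,"x":0,"y":0,"z":-0.5,"turn":0},
    {"jaw":1,"x":0,"y":0,"z":-0.1,"turn":0},
    {"jaw":1,"x":0,"y":0,"z":0,"turn":0},
  ],
)

```text
time_s: 24.8
ee_pos: [0.5429, 0.2968, 0.0394]
tool_rot: [0.602, 0.799, 0.001, 0.0]
force: [-0.3, -0.2, -3.8]
width: 0.581
gripper_force: 53.6
```

Request:
jog_arm(
  rows=[
    {"jaw":1,"x":-0.1,"y":0,"z":-0.1,"turn":0},
    {"jaw":1,"x":0,"y":0,"z":-0.1,"turn":0},
    {"jaw":1,"x":0,"y":0,"z":-0.1,"turn":0},
    {"jaw":1,"x":0,"y":0,"z":0,"turn":0},
  ],
)

```text
time_s: 25.2
ee_pos: [0.5414, 0.2966, 0.0353]
tool_rot: [0.602, 0.799, -0.0, 0.0]
force: [0.2, -0.3, -4.2]
width: 0.58
gripper_force: 53.6
```

Request:
jog_arm(
  rows=[
    {"jaw":1,"x":0,"y":0,"z":-0.1,"turn":0},
    {"jaw":1,"x":0,"y":0,"z":0,"turn":0},
  ],
)

```text
time_s: 25.4
ee_pos: [0.5414, 0.2967, 0.0347]
tool_rot: [0.602, 0.799, 0.0, 0.0]
force: [-0.6, -0.7, 0.3]
width: 0.578
gripper_force: 54.1
```

Contact. I'll release, retreat and check.

Request:
jog_arm(
  rows=[
    {"jaw":0.35,"x":0,"y":0,"z":0,"turn":0},
    {"jaw":0.2,"x":0,"y":0,"z":0,"turn":0},
    {"jaw":0,"x":0,"y":0,"z":0,"turn":0},
    {"jaw":0,"x":0,"y":0,"z":0,"turn":0},
    {"jaw":0,"x":0,"y":0,"z":1,"turn":0},
    {"jaw":0,"x":0,"y":0,"z":3,"turn":0},
    {"jaw":0,"x":0,"y":0,"z":4,"turn":0},
    {"jaw":0,"x":0,"y":0,"z":4,"turn":0},
    {"jaw":0,"x":0,"y":0,"z":4,"turn":0},
    {"jaw":0,"x":-0.5,"y":4,"z":0,"turn":0},
    {"jaw":0,"x":-0.5,"y":4,"z":0,"turn":0},
    {"jaw":0,"x":-0.5,"y":4,"z":0,"turn":0},
  ],
)

```text
time_s: 26.6
ee_pos: [0.5266, 0.4176, 0.1958]
tool_rot: [0.602, 0.798, 0.001, 0.0]
force: [1.1, 0.0, 0.2]
width: 0.997
gripper_force: 0.0
```

Request:
jog_arm(
  rows=[
    {"jaw":0,"x":-0.5,"y":4,"z":0,"turn":0},
    {"jaw":0,"x":-0.5,"y":3,"z":0,"turn":0},
    {"jaw":0,"x":0,"y":0,"z":0,"turn":0},
    {"jaw":0,"x":0,"y":0,"z":0,"turn":0},
  ],
)

```text
time_s: 27.0
ee_pos: [0.5157, 0.4875, 0.1947]
tool_rot: [0.601, 0.799, 0.0, -0.0]
force: [-0.7, -0.5, 0.4]
width: 0.998
gripper_force: 0.0
```

```bash
python3 look.py 6; python3 - <<'E'
from h import *
D=np.load('top6.npz'); P=cloud('top',D['d'])
for n,c in dict(stud=(.604,.078),tee=(.583,.151),pipe=(.562,.224),tube=(.541,.297)).items():
    m=(np.hypot(P[...,0]-c[0],P[...,1]-c[1])<.036)&(P[...,2]>.055)&(P[...,2]<.1); Q=P[m]
    print(n,np.median(Q[:,2]),Q[:,2].std(),cv2.minAreaRect(Q[:,:2].astype(np.float32)))
E
```

```text
27.1 [0.51716155 0.48553001 0.19467529] [ 6.02035830e-01  7.98468967e-01 -2.80407361e-05  4.08815573e-04] [ 0.03196374 -0.22154735 -0.09320603] 1.0007644564076759
stud 0.07016080948417483 0.004404503365558095 ((0.6028673648834229, 0.0785946249961853), (0.024026650935411453, 0.023256994783878326), 36.128631591796875)
tee 0.06964481461293787 0.00530621248578261 ((0.5814460515975952, 0.15050108730793), (0.010571757331490517, 0.04887094348669052), 14.580174446105957)
pipe 0.07369107701290313 0.007037586447277422 ((0.5602054595947266, 0.22487717866897583), (0.0474751777946949, 0.04615595191717148), 71.52802276611328)
tube 0.07440583624844489 0.006620125734926164 ((0.5397689342498779, 0.29792988300323486), (0.050308957695961, 0.05003500357270241), 16.9710693359375)
```

View pics/side6.png

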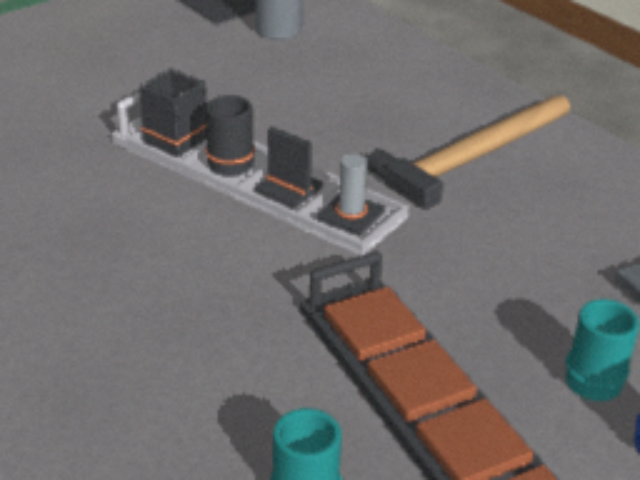

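View pics/top6.png

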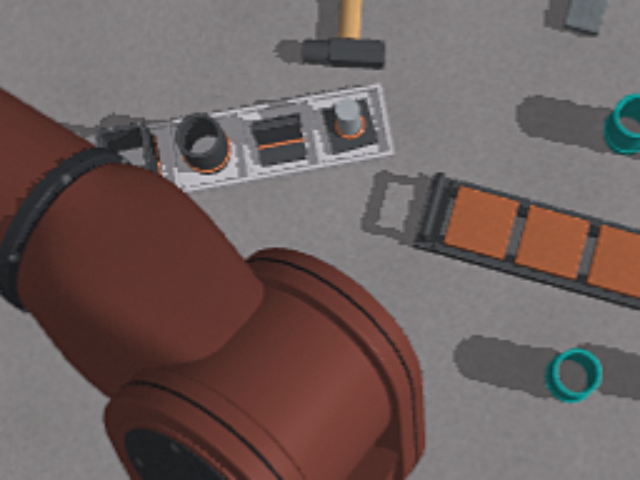

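All four pieces stand centred and flat in their nests: tube (172,110), pipe (230,135), tee (290,165) and stud (350,200) in the side view. Their top heights match the nest floor.

```bash
python3 -c "
from rig import ctrl
print(ctrl.close_job())"
```

```text
the job is handed in; nothing more can be done
None
```

The four pieces are in the inspection rack in reverse order (tube nearest the handle, then pipe, tee and stud), upright and flat in their nests, and the job was handed in at about 27 s.

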